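Sort the sampling bench

TASK

Sort the loose sample things into their holders: stand each of the two small glass vials upright in a well of its own in the square block, lay each of the two long conical tubes down flat in a groove of its own in the two-groove cradle, and lay the tweezers flat and lengthwise inside the long narrow tray. Do not tip a vial over on the way, and leave the spirit lamp and the timer where they are.

Things in the scene. Friction and masses are not known exactly. Their poses are not given: they have to be found in the camera images.
- vial_a_center (a point): Glass vial with a beige filling and a black screw cap, standing upright, 21 mm in diameter, 44 mm tall. The point is its centre, 22 mm above its underside; z points up along the vial. Gripping its upper half keeps the fingers clear of the block's top when it stands in a well.
- vial_b_center (a point): Glass vial with a beige filling and a light grey screw cap, same size and kind as vial_a: 21 mm in diameter, 44 mm tall, upright. The point is its centre, 22 mm above its underside; z points up.
- tube_a_center (a point): White conical 15 ml tube with a blue cap, lying on its side: 118 mm long along its y axis, 19 mm wide (x), 19 mm high (z up). The point is its middle, 9.5 mm above its underside. It lies firmly and does not roll. Either end may point either way.
- tube_b_center (a point): White conical 15 ml tube with a green cap, lying on its side, same size and kind as tube_a: 118 mm long along its y axis, 19 mm wide (x), 19 mm high (z up). The point is its middle, 9.5 mm above its underside. It does not roll.
- forceps_center (a point): Fine steel tweezers lying on edge: 115 mm long along the x axis, 9 mm wide (y), 14 mm high (z up). The point is the middle, 7 mm above the underside. Either end may point either way.
- vial_block: Holder for the vials: square grey plastic block, 110 x 110 mm, 8 mm high, fixed to the bench. Origin at the centre of its underside, x and y along its sides, z up. Four round wells, 40 mm in diameter and 5 mm deep, with dark floors, centred at x = +-26 mm, y = +-26 mm; their floors are 3 mm above the bench. Any two wells will do.
- tube_cradle: Holder for the tubes: grey plastic cradle, 154 mm (x) x 100 mm (y), fixed to the bench. Origin at the centre of its underside, z up. Two straight grooves with dark floors run along x, side by side, centred at y = +23 mm and y = -23 mm; each is 38 mm wide and 142 mm long, its floor 3 mm above the bench. The rails between and beside them (8 mm wide) and the end walls are 10 mm above the bench.
- instrument_tray: Holder for the tweezers: long narrow steel tray, 170 mm (x) x 60 mm (y), fixed to the bench. Origin at the centre of its underside, z up. Walls 3 mm thick, their rim 8 mm above the bench; inside floor 3 mm above the bench, 164 x 54 mm.
- lamp_center (a point): Bystander, not to be moved: round glass spirit lamp with a grey knurled cap, 82 mm in diameter up to 40 mm, cap 36 mm wide, 85 mm tall, standing loose. The point is its centre, 42.5 mm above the bench.
- timer_center (a point): Bystander, not to be moved: small white digital timer, 66 x 64 mm, 19 mm high, lying loose. The point is its centre, 9.5 mm above the bench.

How it is judged:
By the outcome, as a careful person would: the job done as asked, in the order asked, and still so for the second after the job is handed in, with the robot touching nothing.
It also fails if it takes over 115 s, if anything falls off the work surface, if the arm or the gripper's body presses on something with over 40 N, if the wrist force passes 120 N, or if a joint passes its speed limit or range.

ROBOT

A 6-joint arm with a two-finger parallel gripper is mounted at the origin on a cart in front of the work surface, level with it; the furniture and walls round the work are solid. World frame = base frame: x ahead of the robot, y to its left, z up, the work surface at z = 0. Lengths are in mm, angles in rad, forces in N, time in s.
With the tool pointing down it reaches from about 350 to 875 mm from the base axis. Payload 4.2 kg.
Tool frame: the origin (TCP) lies between the finger pads; the fingertips stand 14 mm ahead of it and the grasp point (between the pads) lies 5 mm behind it; z points along the fingers, y is the line along which they close (so a half turn about z gives the same grasp; the last joint's range is limited). The gripper opens to 85 mm and grips with 20 to 120 N. Pads are 22 mm wide; open, the fingers measure 114 mm over their backs; the gripper's body (76 mm by 85 mm) begins 54 mm behind the grasp point. The pads swing forward as they close: fully open they stand 13 mm farther back than shut.
Start: joints at [1.579, 0.385, 0.008, 0, -1.194, -0.259], TCP at [155.08, 605.433, 245.312] pointing down, gripper open.
Joint ranges: [-3.14, 3.14], [-1.21, 2.06], [-1.07, 1.41], [-3.16, 2.05], [-2.99, -0.16], [-3.1, 3.1]. Speed limits (rad/s): [2.79, 2.79, 3.14, 3.14, 3.14, 3.14].

INTERFACE

Orientations are given as a unit quaternion [x, y, z, w].
In Python, from bench import * gives the robot as it stands.
- The arm moves only by the tool carry_out, never from a script. Its argument "motion" is a list of rows, each a list of 7 numbers: the turn, a rotation vector about the tool's x, y, z in rad, then the shift along the tool's x, y, z in mm, then the opening, from -1 (shut) to 1 (fully open), so that 0 is half open. A call has 1 to 5 rows; each row is the pose to reach, as a shift and turn from the pose commanded when the call began, along the tool's axes at that moment; what a row does not reach only later rows make up. A row lasts 1/8 s, in which the tool goes at most 62.5 mm and 10.7 degrees, less where a joint would pass 70% of its speed; a pose out of reach is approached as far as the arm can. A call with a gripper value outside its range is refused whole. The fingers move at their own pace and stop on an object; the grip force is fixed at half the most. Time passes only in rows, so rows that repeat a pose let the fingers close. It gives the time, the measured TCP pose, the force, the opening and the grip force at its end, in the units of the state.
- read_state(): the state, without advancing time (a new reading comes with each control period).
- get_image(name): name is "side" or "top"; returns a dict with "color" (400x640x3 uint8, blue, green, red), "mtx" (3x3 intrinsics, pixels), "position" and "orientation" of the camera in the world. Camera axes: x right, y down, z forward; pixel columns grow to the right and rows downward; lengths in mm; the calibration is good to about 2 mm. A picture is of the moment at which its call begins. There is no depth.
- job_done(): hands the job in; it is judged then, once.
The state is a dict: "clock": time; "joints": joint angles; "joint_vel": joint speeds; "joint_efforts": joint torques, N m; "position": TCP position; "ee_rot": TCP orientation; "contact_force": force on the tool from outside, world axes, zero at the start; "wrist_torque": the same for the moment, N m; "gripper_width": finger opening in mm; "grasp_force": force on a finger pad.
Only numpy, scipy, OpenCV 4.12 (cv2) and the standard library are available. Lean on these libraries where they do the work, as an engineer would, in place of code of your own. Each camera call takes 0.05 s, during which the arm holds its last target. There are 200 camera calls.

## Working session

There is one attempt and no reset: what is moved stays moved. The work goes in short steps, Python scripts to look and compute and a tool call to move; the robot and the scene stay as the last step left them, time stands still between calls to the robot, and variables do not carry over. Pictures are saved under pics/ and viewed, at most 14 in all, crops included, and the job is handed in when it is done.

Besides the shell and the picture viewer there is one more tool, called as name([rows], argument=value, ...), one row to a line, values as JSON. carry_out: Moves the arm, as the interface text tells. Its arguments: {"type":"object","properties":{"motion":{"type":"array"}},"required":["motion"]}

```bash
mkdir -p pics; ls; python3 - <<'E'
from bench import *
import cv2
s=read_state();print(s)
for n in("top","side"):
    g=get_image(n);cv2.imwrite(f"pics/{n}0.png",g["color"]);print(n,g["mtx"],g["position"],g["orientation"])
E
```

```text
pics
{'clock': 0.0, 'joints': array([ 1.57858417e+00,  3.85558551e-01,  6.61644575e-03, -5.07536185e-04,
       -1.19399999e+00, -2.58594869e-01]), 'joint_vel': array([ 0.00135561,  0.00112628,  0.00018693, -0.00041199,  0.00065308,
       -0.00152073]), 'joint_efforts': array([-1.34983770e-04, -3.92292345e+01,  1.88409233e+01,  4.18644950e+00,
       -4.60917319e-03,  5.64442530e-06]), 'position': array([154.95990683, 604.90817885, 244.21541071]), 'ee_rot': array([ 9.92134966e-01, -1.25167900e-01, -9.12997085e-05,  1.09470402e-03]), 'contact_force': array([-0.17903292,  0.15009978, -0.1857141 ]), 'wrist_torque': array([0.00725465, 0.05359686, 0.03701003]), 'grasp_force': 0.0, 'gripper_width': 85.39876230160404}
top [[374.90210458   0.         324.47078558]
 [  0.         374.90210458 197.05010079]
 [  0.           0.           1.        ]] [ 437.41945047   -8.81910156 1089.60785584] [ 0.7092768  -0.70397435  0.01468741 -0.03362759]
side [[386.66771622   0.         324.78192428]
 [  0.         386.66771622 197.8908063 ]
 [  0.           0.           1.        ]] [ 321.82249937 -781.49297043  592.54949804] [ 0.87119498 -0.11038856  0.05299149 -0.47542148]
```

View pics/top0.png

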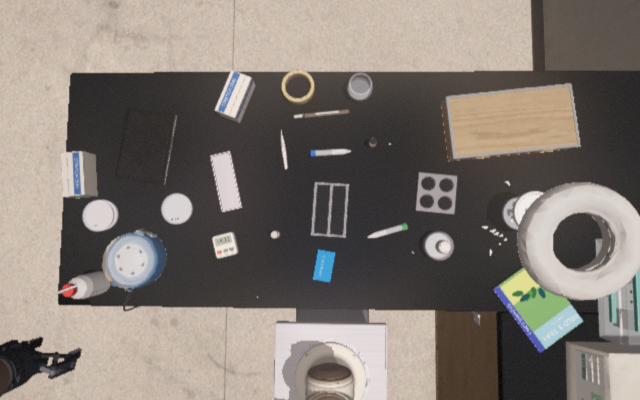

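View pics/side0.png

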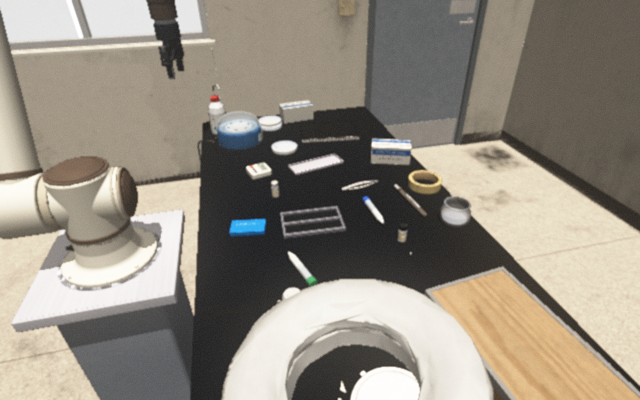

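The top view shows vial_a (372,142), vial_b (275,234), tube_a (330,153), tube_b (388,231), tweezers (284,150), cradle (330,210), block (437,193), tray (226,181), lamp (438,245) and timer (225,245). The side view agrees. I'll zoom in for finer pixel positions.

```bash
python3 - <<'E'
import cv2
i=cv2.imread("pics/top0.png")
a=cv2.resize(i[100:260,200:330],None,fx=4.6,fy=3.7,interpolation=cv2.INTER_CUBIC) if 0 else cv2.resize(i[130:250,200:360],None,fx=5,fy=5,interpolation=cv2.INTER_CUBIC)
b=cv2.resize(i[130:250,310:470],None,fx=5,fy=5,interpolation=cv2.INTER_CUBIC)
cv2.imwrite("pics/cl.png",a);cv2.imwrite("pics/cr.png",b)
E
```

```text
(no output)
```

View pics/cl.png

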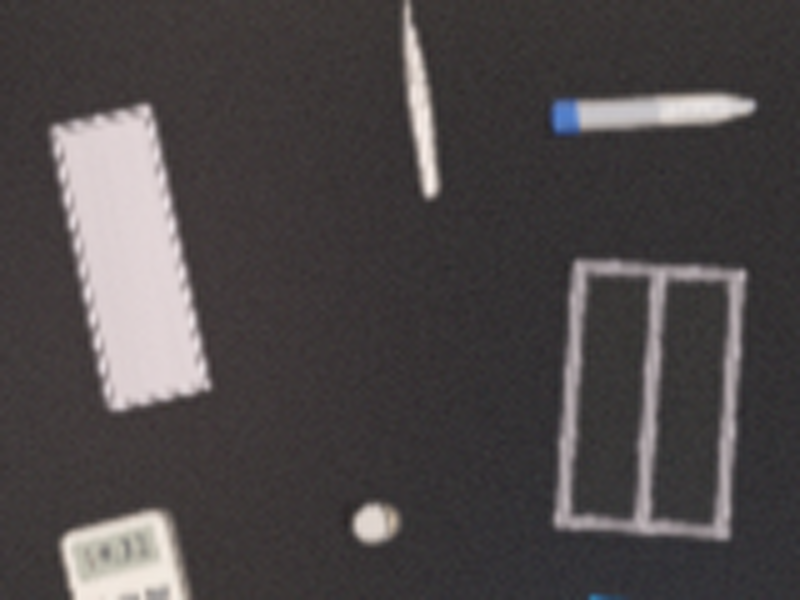

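View pics/cr.png

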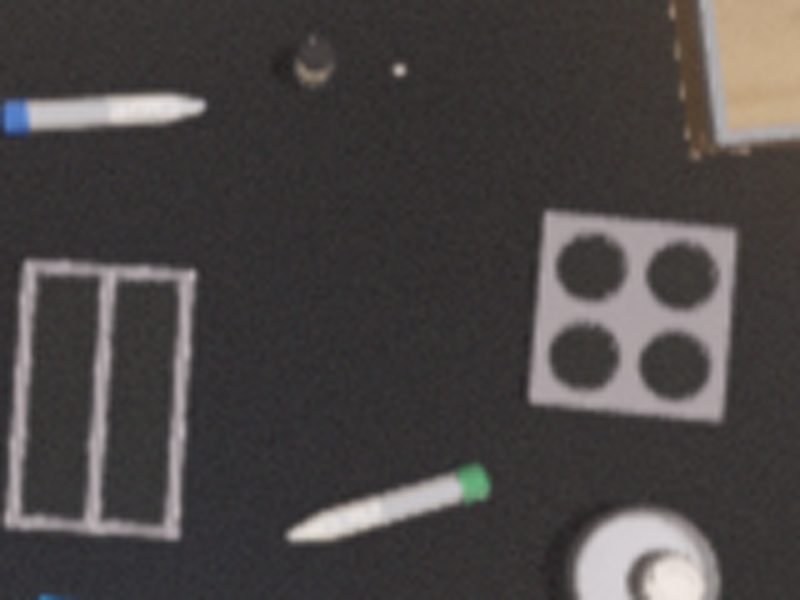

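```bash
cat > h.py <<'E'
import numpy as np, cv2
from scipy.spatial.transform import Rotation as R
from bench import *
def ray(cam,px,z):
    d=R.from_quat(cam["orientation"]).apply(np.linalg.solve(cam["mtx"],[*px,1]))
    p=np.array(cam["position"]); return p+d*(z-p[2])/d[2]
def proj(cam,p):
    c=R.from_quat(cam["orientation"]).inv().apply(np.array(p)-cam["position"]); u=cam["mtx"]@c; return u[:2]/u[2]
def go(x,y,z,yaw):
    """delta rows (tool frame) from present measured pose to tool-down pose with tool x at yaw"""
    s=read_state(); r=R.from_quat(s["ee_rot"])
    t=R.from_euler('z',yaw)*R.from_euler('x',np.pi)
    print(s["clock"],"pos",s["position"].round(1),"turn",(r.inv()*t).as_rotvec().round(3),"shift",r.inv().apply(np.array([x,y,z])-s["position"]).round(1))
E
cat > m.py <<'E'
from h import *
t=get_image("top"); s=get_image("side"); im=s["color"].copy()
L=lambda x,y:((x+.5)/5-.5+200,(y+.5)/5-.5+130)
Q=lambda x,y:((x+.5)/5-.5+310,(y+.5)/5-.5+130)
def mk(n,p):
    u=proj(s,p); cv2.circle(im,tuple(int(round(v)) for v in u),2,(0,0,255),1); print(n,p.round(1),u.round(1))
def line(n,a,b,z):
    a,b=ray(t,a,z),ray(t,b,z); mk(n,(a+b)/2); d=b-a; print("  len",np.hypot(*d[:2]).round(1),"ang",np.arctan2(d[1],d[0]).round(3))
mk("va",ray(t,Q(314,62),22)); mk("vb",ray(t,L(377,522),35)); 
line("ta",L(553,117),L(757,106),9.5); line("tb",Q(290,537),Q(488,478),9.5); line("fo",L(407,0),L(430,198),7)
def box(n,c,z):
    P=np.array([ray(t,q,z) for q in c]); mk(n,P.mean(0)); e=P-np.roll(P,1,0)
    for v in e: print("  side",np.hypot(*v[:2]).round(1),np.arctan2(v[1],v[0]).round(3))
box("tray",[L(50,125),L(150,104),L(210,388),L(112,410)],8)
box("cradle",[L(575,260),L(745,272),L(728,538),L(556,526)],10)
box("block",[Q(545,211),Q(737,229),Q(721,421),Q(529,403)],8)
for i,w in enumerate([(592,267),(683,275),(583,356),(676,366)]): mk("well%d"%i,ray(t,Q(*w),6))
mk("lamp",ray(t,(438,245),42)); mk("timer",ray(t,(225,245),10))
cv2.imwrite("pics/side1.png",cv2.resize(im[130:320,190:450],None,fx=3,fy=3,interpolation=cv2.INTER_CUBIC))
E
python3 m.py
```

```text
va [ 669.9 -116.4   22. ] [401.8 232.2]
vb [404.5 158.   35. ] [274.6 185.3]
ta [643.1   3.8   9.5] [373.4 210.4]
  len 118.9 ang -1.513
tb [ 414.9 -160.3    9.5] [300.4 267.4]
  len 118.0 ang -1.273
fo [650.8 142.4   7. ] [359.6 184.8]
  len 118.3 ang -3.011
tray [557.1 309.7   8. ] [315.8 162.9]
  side 172.2 0.242
  side 60.2 -1.359
  side 171.3 -2.909
  side 58.5 1.798
cradle [476.    4.8  10. ] [311.5 219.7]
  side 153.8 -0.061
  side 98.6 -1.636
  side 153.3 3.082
  side 98.8 1.511
block [ 525.9 -300.4    8. ] [370.4 306.2]
  side 111.4 -0.091
  side 110.1 -1.661
  side 111.0 3.044
  side 109.4 1.484
well0 [ 554.1 -277.8    6. ] [379.9 295.7]
well1 [ 549.8 -329.8    6. ] [387.6 316.2]
well2 [ 502.6 -272.2    6. ] [354.5 298.6]
well3 [ 497.2 -325.1    6. ] [360.4 319.9]
lamp [ 378.7 -294.5   42. ] [294.1 306.9]
timer [370.8 306.1  10. ] [258.2 170.2]
```

View pics/side1.png

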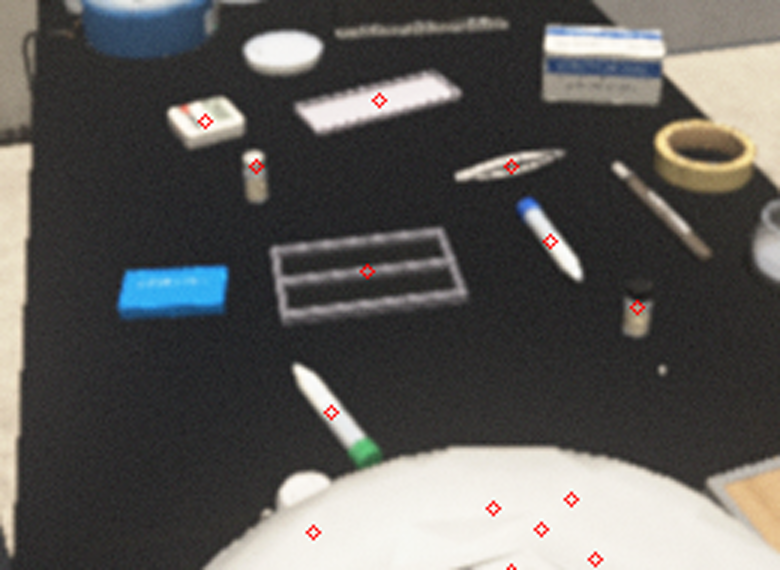

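The side crop shows every projected estimate landing on its object: vial_a (637,308), vial_b (255,167), tubes (550,241) and (332,412), tweezers (511,167), cradle (367,271). The block is hidden in this view. I'll start with vial_a.

```bash
python3 -c "
from h import *
go(670,-116,140,-0.25)"
```

```text
0.2 pos [155.  605.1 244.6] turn [ 0.001 -0.    -0.001] shift [677.9 570.5 105.5]
```

carry_out([
  [0, 0, 0, 45, 38, 7, 0.2],
  [0, 0, 0, 90, 76, 14, 0.2],
  [0, 0, 0, 135, 114, 21, 0.2],
  [0, 0, 0, 180, 152, 28, 0.2],
  [0, 0, 0, 225, 190, 35, 0.2],
])

```text
clock: 0.82
position: [326.6, 363.9, 210.2]
ee_rot: [0.992, -0.125, 0.0, -0.0]
contact_force: [1.4, 0.4, 0.1]
gripper_width: 51.1
grasp_force: 0.0
```

carry_out([
  [0, 0, 0, 45, 38, 7, 0.2],
  [0, 0, 0, 90, 76, 14, 0.2],
  [0, 0, 0, 135, 114, 21, 0.2],
  [0, 0, 0, 180, 152, 28, 0.2],
  [0, 0, 0, 225, 190, 35, 0.2],
])

```text
clock: 1.45
position: [497.6, 124.0, 175.3]
ee_rot: [0.992, -0.125, 0.0, -0.0]
contact_force: [1.1, 0.6, 1.1]
gripper_width: 51.5
grasp_force: 0.0
```

carry_out([
  [0, 0, 0, 45, 38, 7, 0.2],
  [0, 0, 0, 90, 76, 14, 0.2],
  [0, 0, 0, 135, 114, 21, 0.2],
  [0, 0, 0, 180, 152, 28, 0.2],
  [0, 0, 0, 226, 190, 35, 0.2],
])

```text
clock: 2.08
position: [669.4, -116.2, 139.8]
ee_rot: [0.992, -0.125, -0.0, -0.0]
contact_force: [0.9, 0.5, -0.1]
gripper_width: 51.5
grasp_force: 0.0
```

```bash
python3 -c "
from h import *
s=read_state();print(s['joints'].round(2),s['gripper_width'])
go(670,-116,34,-0.25)"
```

```text
[ 0.07  0.56  0.02 -0.   -1.03  1.25] 51.47890001820244
2.075 pos [ 669.4 -116.2  139.8] turn [ 0.     0.    -0.001] shift [  0.6  -0.3 105.8]
```

carry_out([
  [0, 0, 0, 0, 0, 45, 0.2],
  [0, 0, 0, 0, 0, 80, 0.2],
  [0, 0, 0, 0, 0, 98, 0.2],
  [0, 0, 0, 0, 0, 106, 0.2],
  [0, 0, 0, 0, 0, 106, 0.0],
])

```text
clock: 2.7
position: [668.9, -114.3, 34.9]
ee_rot: [0.992, -0.125, 0.0, 0.0]
contact_force: [-0.2, 0.6, -0.4]
gripper_width: 42.8
grasp_force: 0.0
```

carry_out([
  [0, 0, 0, 0, 0, 0, -0.3],
  [0, 0, 0, 0, 0, 0, -0.5],
  [0, 0, 0, 0, 0, 0, -0.8],
  [0, 0, 0, 0, 0, 0, -1],
  [0, 0, 0, 0, 0, 0, -1],
])

```text
clock: 3.32
position: [669.3, -114.5, 35.8]
ee_rot: [0.992, -0.125, 0.001, 0.0]
contact_force: [-1.4, 0.2, 6.0]
gripper_width: 19.1
grasp_force: 58.7
```

carry_out([
  [0, 0, 0, 0, 0, -5, -1],
  [0, 0, 0, 0, 0, -20, -1],
  [0, 0, 0, 0, 0, -40, -1],
  [0, 0, 0, 0, 0, -50, -1],
  [0, 0, 0, 0, 0, -50, -1],
])

```text
clock: 3.95
position: [668.9, -114.5, 85.5]
ee_rot: [0.992, -0.125, 0.001, -0.0]
contact_force: [-0.5, -0.1, -0.4]
gripper_width: 19.0
grasp_force: 58.6
```

```bash
python3 -c "
from h import *
go(554,-278,84,-0.25);go(404.5,158,84,-.25)
t=get_image('top');cv2.imwrite('pics/t2.png',cv2.resize(t['color'][110:270,350:470],None,fx=4,fy=3.7)[:600])
s=get_image('side')['color'];cv2.imwrite('pics/s2.png',cv2.resize(s[150:280,320:480],None,fx=4,fy=4))"
```

```text
3.95 pos [ 668.9 -114.5   85.5] turn [-0.001 -0.002 -0.001] shift [-70.7 187.    1.2]
3.95 pos [ 668.9 -114.5   85.5] turn [-0.001 -0.002 -0.001] shift [-323.8 -198.3    1. ]
```

View pics/s2.png

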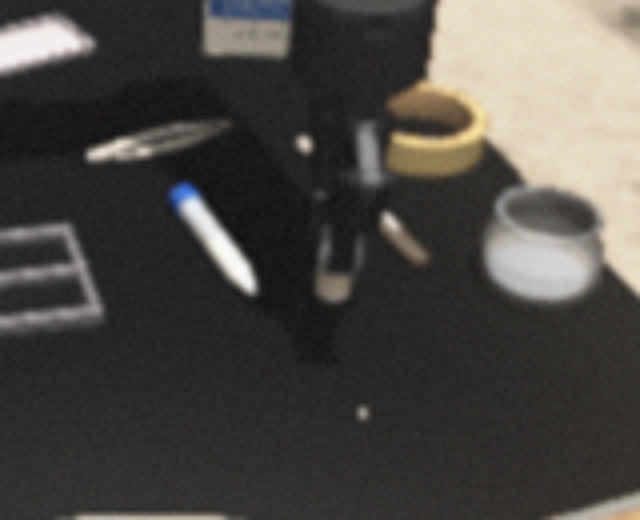

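Vial_a is held upright between the fingers at (335,260) in the crop. Next it goes to well 0.

carry_out([
  [0, 0, 0, -15, 40, 0, -1],
  [0, 0, 0, -33, 87, 0, -1],
  [0, 0, 0, -52, 137, 0, -1],
  [0, 0, 0, -66, 174, 0, -1],
  [0, 0, 0, -71, 187, 0, -1],
])

```text
clock: 4.68
position: [551.2, -279.5, 83.4]
ee_rot: [0.992, -0.126, -0.001, -0.0]
contact_force: [-0.2, -0.2, 0.0]
gripper_width: 19.3
grasp_force: 58.7
```

carry_out([
  [0, 0, 0, 0, 0, 15, -1],
  [0, 0, 0, 0, 0, 32, -1],
  [0, 0, 0, 0, 0, 41, -1],
  [0, 0, 0, 0, 0, 45, -1],
  [0, 0, 0, 0, 0, 46, -1],
])

```text
clock: 5.3
position: [553.6, -277.3, 38.8]
ee_rot: [0.992, -0.124, -0.0, 0.0]
contact_force: [-2.3, 0.8, 6.5]
gripper_width: 18.8
grasp_force: 59.1
```

```bash
python3 -c "
from h import *
go(554,-278,39,-0.25);print(read_state()['contact_force'])
t=get_image('top');cv2.imwrite('pics/t3.png',cv2.resize(t['color'][130:270,370:510],None,fx=4,fy=4))"
```

```text
5.3 pos [ 553.6 -277.3   38.8] turn [0.    0.001 0.001] shift [ 0.6  0.6 -0.2]
[-2.3249224   0.83239321  6.52328311]
```

View pics/t3.png

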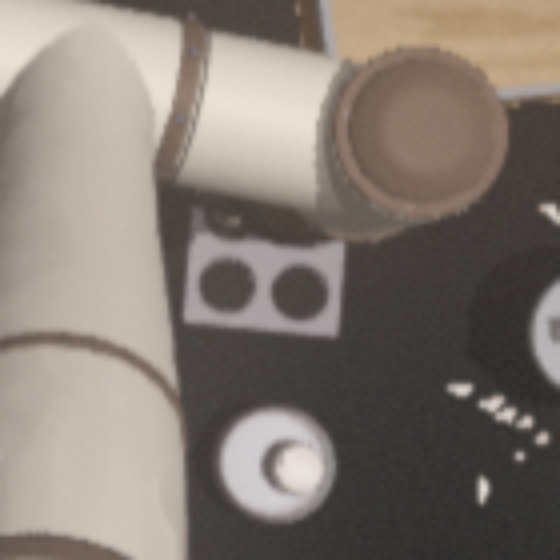

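The block with its empty lower wells is visible at (230,283) and (300,293), and the arm hides well 0. Contact at the expected height means the vial is on the floor, so I'll release.

carry_out([
  [0, 0, 0, 0, 0, 0, -0.4],
  [0, 0, 0, 0, 0, 0, 0],
  [0, 0, 0, 0, 0, 0, 0.1],
  [0, 0, 0, 0, 0, -10, 0.1],
  [0, 0, 0, 0, 0, -40, 0.1],
])

```text
clock: 5.98
position: [552.2, -277.8, 77.6]
ee_rot: [0.992, -0.125, -0.002, -0.0]
contact_force: [-0.5, 0.2, -0.3]
gripper_width: 46.8
grasp_force: 0.0
```

carry_out([
  [0, 0, 0, 0, 0, -50, 0.1],
  [0, 0, 0, -10, -40, -80, 0.1],
  [0, 0, 0, -25, -96, -80, 0.1],
  [0, 0, 0, -40, -155, -80, 0.1],
  [0, 0, 0, -55, -210, -80, 0.1],
])

```text
clock: 6.6
position: [552.2, -59.2, 159.5]
ee_rot: [0.992, -0.125, 0.001, -0.0]
contact_force: [0.9, -0.3, -0.3]
gripper_width: 47.1
grasp_force: 0.0
```

```bash
python3 -c "
from h import *
go(404.5,158,140,-.25)
t=get_image('top');cv2.imwrite('pics/t4.png',cv2.resize(t['color'][130:270,370:510],None,fx=4,fy=4))"
```

```text
6.6 pos [552.2 -59.2 159.5] turn [-0.001 -0.002 -0.001] shift [-197.  -173.7   19.2]
```

View pics/t4.png

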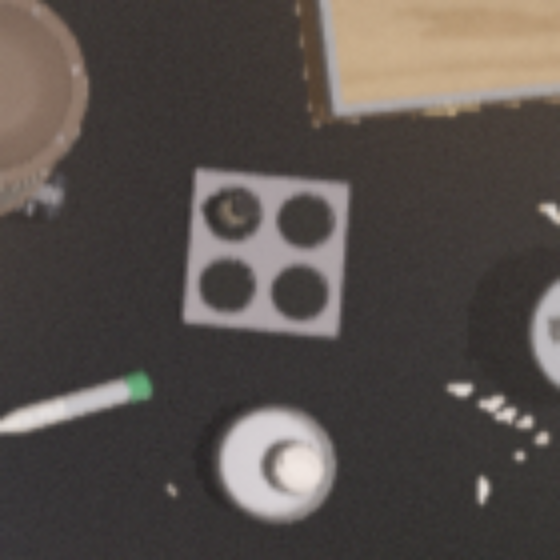

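Vial_a stands in well 0, at (232,212). Now vial_b.

carry_out([
  [0, 0, 0, -40, -36, 4, 0.1],
  [0, 0, 0, -86, -76, 8, 0.1],
  [0, 0, 0, -130, -115, 12, 0.1],
  [0, 0, 0, -170, -150, 16, 0.1],
  [0, 0, 0, -197, -174, 20, 0.1],
])

```text
clock: 7.28
position: [403.5, 158.1, 139.2]
ee_rot: [0.992, -0.124, 0.001, -0.001]
contact_force: [0.7, -0.3, 0.3]
gripper_width: 47.1
grasp_force: 0.0
```

carry_out([
  [0, 0, 0, 0, 0, 45, 0.1],
  [0, 0, 0, 0, 0, 80, 0.1],
  [0, 0, 0, 0, 0, 98, 0.1],
  [0, 0, 0, 0, 0, 105, 0.1],
  [0, 0, 0, 0, 0, 105, 0.0],
])

```text
clock: 7.9
position: [404.8, 156.6, 33.6]
ee_rot: [0.992, -0.125, 0.0, -0.0]
contact_force: [0.1, 0.0, 0.6]
gripper_width: 42.5
grasp_force: 0.0
```

carry_out([
  [0, 0, 0, 0, 0, 0, -0.3],
  [0, 0, 0, 0, 0, 0, -0.5],
  [0, 0, 0, 0, 0, 0, -0.8],
  [0, 0, 0, 0, 0, 0, -1],
  [0, 0, 0, 0, 0, 0, -1],
])

```text
clock: 8.52
position: [405.0, 156.9, 34.2]
ee_rot: [0.992, -0.125, 0.001, -0.001]
contact_force: [-0.7, 0.6, 6.1]
gripper_width: 18.9
grasp_force: 58.5
```

carry_out([
  [0, 0, 0, 0, 0, -5, -1],
  [0, 0, 0, 0, 0, -25, -1],
  [0, 0, 0, 0, 0, -60, -1],
  [0, 0, 0, 0, 0, -80, -1],
  [0, 0, 0, 0, 0, -80, -1],
])

```text
clock: 9.15
position: [405.1, 157.1, 114.8]
ee_rot: [0.992, -0.125, 0.001, -0.002]
contact_force: [-0.2, -0.5, -0.5]
gripper_width: 19.2
grasp_force: 58.6
```

```bash
python3 -c "
from h import *
go(502.6,-272.2,115,-.25);go(502.6,-272.2,115,-.09)"
```

```text
9.15 pos [405.1 157.1 114.8] turn [-0.003 -0.002 -0.001] shift [201.  391.6  -1.1]
9.15 pos [405.1 157.1 114.8] turn [-0.003 -0.003 -0.161] shift [201.  391.6  -1.1]
```

carry_out([
  [0, 0, 0, 18, 35, 0, -1],
  [0, 0, 0, 42, 82, 0, -1],
  [0, 0, 0, 67, 130, 0, -1],
  [0, 0, 0, 92, 180, 0, -1],
  [0, 0, 0, 117, 228, 0, -1],
])

```text
clock: 9.78
position: [460.6, -95.2, 112.2]
ee_rot: [0.992, -0.125, -0.001, 0.0]
contact_force: [1.8, 1.2, 0.0]
gripper_width: 19.1
grasp_force: 58.7
```

carry_out([
  [0, 0, 0, 25, 49, 0, -1],
  [0, 0, 0, 50, 98, 0, -1],
  [0, 0, 0, 70, 137, 0, -1],
  [0, 0, 0, 82, 160, 0, -1],
  [0, 0, 0, 84, 164, 0, -1],
])

```text
clock: 10.4
position: [501.1, -274.3, 111.5]
ee_rot: [0.992, -0.126, -0.001, -0.0]
contact_force: [0.5, 0.2, -0.4]
gripper_width: 19.0
grasp_force: 58.7
```

carry_out([
  [0, 0, 0, 0, 0, 25, -1],
  [0, 0, 0, 0, 0, 55, -1],
  [0, 0, 0, 0, 0, 70, -1],
  [0, 0, 0, 0, 0, 75, -1],
  [0, 0, 0, 0, 0, 76, -1],
])

```text
clock: 11.02
position: [502.4, -273.0, 37.8]
ee_rot: [0.992, -0.125, 0.001, 0.0]
contact_force: [-0.8, 0.7, -0.3]
gripper_width: 19.0
grasp_force: 58.9
```

```bash
python3 -c "
from h import *
go(502.6,-272.2,37.2,-.25);print(read_state()['contact_force'])"
```

```text
11.025 pos [ 502.4 -273.    37.8] turn [ 0.    -0.001 -0.   ] shift [-0.  -0.8  0.6]
[-0.79199645  0.70141101 -0.32045107]
```

carry_out([
  [0, 0, 0, 0, 0, 1, -0.4],
  [0, 0, 0, 0, 0, 1, 0],
  [0, 0, 0, 0, 0, 1, 0.1],
  [0, 0, 0, 0, 0, -10, 0.1],
  [0, 0, 0, 0, 0, -50, 0.1],
])

```text
clock: 11.65
position: [500.4, -272.8, 86.4]
ee_rot: [0.992, -0.125, -0.003, -0.0]
contact_force: [0.3, -0.0, -0.3]
gripper_width: 46.8
grasp_force: 0.0
```

carry_out([
  [0, 0, 0, 0, 0, -50, 0.1],
  [0, 0, 0.17, 0, -20, -50, 0.1],
  [0, 0, 0.34, -20, -50, -50, 0.1],
  [0, 0, 0.51, -40, -80, -50, 0.1],
  [0, 0, 0.68, -50, -100, -50, 0.1],
])

```text
clock: 12.28
position: [477.7, -162.7, 138.3]
ee_rot: [0.893, -0.451, 0.0, -0.0]
contact_force: [-0.2, 0.1, -0.4]
gripper_width: 46.8
grasp_force: 0.0
```

```bash
python3 -c "
from h import *
go(414.9,-160.3,100,-1.273)"
```

```text
12.275 pos [ 477.7 -162.7  138.3] turn [-0.001 -0.     0.337] shift [-39.2  49.2  38.3]
```

Now align over tube_b, descend to TCP z ≈ 18 and grip.

carry_out([
  [0, 0, 0.11, -12, 15, 10, 0.1],
  [0, 0, 0.22, -26, 33, 26, 0.1],
  [0, 0, 0.33, -37, 46, 36, 0.1],
  [0, 0, 0.337, -39, 49, 50, 0.1],
  [0, 0, 0.337, -39, 49, 60, 0.1],
])

```text
clock: 12.9
position: [415.7, -161.9, 77.6]
ee_rot: [0.806, -0.592, 0.0, -0.0]
contact_force: [-0.2, 0.2, 0.5]
gripper_width: 46.7
grasp_force: 0.0
```

carry_out([
  [0, 0, 0, 0, 0, 25, 0.1],
  [0, 0, 0, 0, 0, 45, 0.1],
  [0, 0, 0, 0, 0, 56, 0.1],
  [0, 0, 0, 0, 0, 60, 0.1],
  [0, 0, 0, 0, 0, 60, 0],
])

```text
clock: 13.52
position: [416.1, -161.8, 17.5]
ee_rot: [0.806, -0.592, 0.0, -0.0]
contact_force: [-1.0, 0.3, 0.5]
gripper_width: 42.4
grasp_force: 0.0
```

carry_out([
  [0, 0, 0, 0, 0, 0, -0.3],
  [0, 0, 0, 0, 0, 0, -0.5],
  [0, 0, 0, 0, 0, 0, -0.8],
  [0, 0, 0, 0, 0, 0, -1],
  [0, 0, 0, 0, 0, 0, -1],
])

```text
clock: 14.15
position: [416.0, -161.8, 18.0]
ee_rot: [0.806, -0.592, 0.0, -0.0]
contact_force: [-1.3, 1.1, 6.1]
gripper_width: 16.9
grasp_force: 59.5
```

carry_out([
  [0, 0, 0, 0, 0, -5, -1],
  [0, 0, 0, 0, 0, -25, -1],
  [0, 0, 0, 0, 0, -55, -1],
  [0, 0, -0.1, 0, 0, -70, -1],
  [0, 0, -0.2, 0, 0, -70, -1],
])

```text
clock: 14.78
position: [416.5, -161.9, 88.9]
ee_rot: [0.862, -0.507, 0.002, -0.001]
contact_force: [0.1, -0.1, -1.6]
gripper_width: 17.0
grasp_force: 58.8
```

```bash
python3 -c "
from h import *
go(474.6,-18.1,88,-.061)
t=get_image('top');cv2.imwrite('pics/t5.png',cv2.resize(t['color'][130:270,340:480],None,fx=4,fy=4))"
```

```text
14.775 pos [ 416.5 -161.9   88.9] turn [-0.002 -0.003 -1.003] shift [ -97.5 -120.5    1.1]
```

View pics/t5.png

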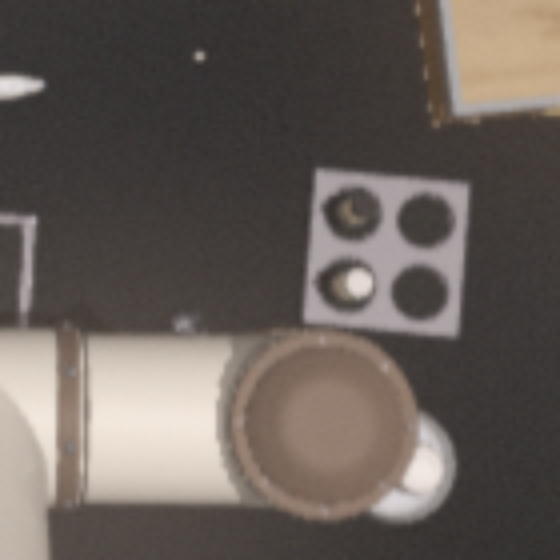

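Both vials stand in the left wells, at (352,212) and (347,283). Tube_b is lifted, so I'll carry it to the groove at y ≈ -18.

carry_out([
  [0, 0, -0.17, -10, -12, 0, -1],
  [0, 0, -0.34, -30, -37, 0, -1],
  [0, 0, -0.51, -52, -65, 0, -1],
  [0, 0, -0.68, -75, -92, 0, -1],
  [0, 0, -0.85, -92, -113, 0, -1],
])

```text
clock: 15.45
position: [470.6, -25.5, 87.2]
ee_rot: [0.994, -0.106, -0.0, 0.0]
contact_force: [1.2, 0.6, 0.4]
gripper_width: 16.9
grasp_force: 58.8
```

carry_out([
  [0, 0, -0.153, 1, -9, 0, -1],
  [0, 0, -0.153, 1, -9, 15, -1],
  [0, 0, -0.153, 1, -9, 35, -1],
  [0, 0, -0.153, 1, -9, 45, -1],
  [0, 0, -0.153, 1, -9, 45, -1],
])

```text
clock: 16.08
position: [472.8, -18.4, 41.7]
ee_rot: [0.999, -0.033, -0.001, 0.0]
contact_force: [0.2, 0.5, -1.0]
gripper_width: 17.3
grasp_force: 58.8
```

```bash
python3 -c "
from h import *
go(474.6,-18.1,24,-.061)
t=get_image('side');cv2.imwrite('pics/s6.png',cv2.resize(t['color'][170:290,230:390],None,fx=4,fy=4))"
```

```text
16.075 pos [472.8 -18.4  41.7] turn [ 0.001  0.002 -0.004] shift [ 1.9 -0.4 17.7]
```

View pics/s6.png

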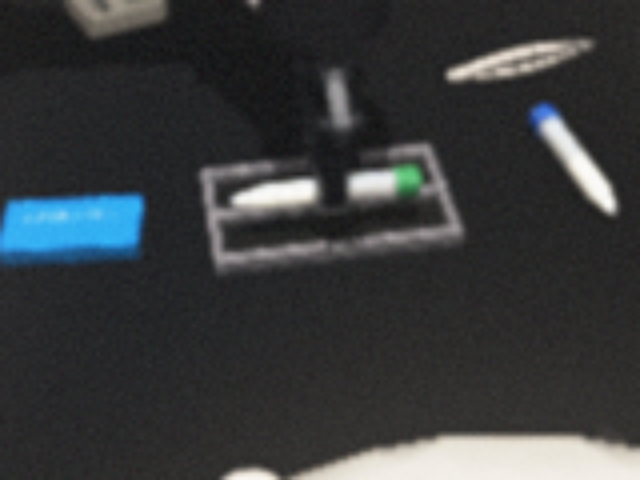

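Tube_b is at (330,188), aligned lengthwise above the near groove. I'll lower it and release.

carry_out([
  [0, 0, 0, 2, 0, 6, -1],
  [0, 0, 0, 2, 0, 13, -1],
  [0, 0, 0, 2, 0, 17, -1],
  [0, 0, 0, 2, 0, 17, -1],
  [0, 0, 0, 2, 0, 17, -0.7],
])

```text
clock: 16.75
position: [475.3, -18.3, 25.4]
ee_rot: [0.999, -0.032, 0.0, -0.0]
contact_force: [-0.3, -0.4, -0.7]
gripper_width: 17.2
grasp_force: 58.8
```

carry_out([
  [0, 0, 0, 0, 0, 0, -0.4],
  [0, 0, 0, 0, 0, 0, -0.25],
  [0, 0, 0, 0, 0, 0, -0.25],
  [0, 0, 0, 0, 0, -15, -0.25],
  [0, 0, 0, 0, 0, -60, -0.2],
])

```text
clock: 17.38
position: [473.6, -18.7, 84.2]
ee_rot: [0.999, -0.033, -0.003, 0.001]
contact_force: [0.8, 0.7, 0.1]
gripper_width: 34.4
grasp_force: 0.0
```

carry_out([
  [0, 0, 0.17, 0, 0, -70, 0.1],
  [0, 0, 0.34, 30, 0, -70, 0.1],
  [0, 0, 0.51, 70, -5, -70, 0.1],
  [0, 0, 0.68, 110, -10, -70, 0.1],
  [0, 0, 0.85, 150, -20, -70, 0.1],
])

```text
clock: 18.0
position: [627.2, -8.2, 155.3]
ee_rot: [0.896, -0.444, -0.0, -0.0]
contact_force: [1.0, 0.4, 0.4]
gripper_width: 47.1
grasp_force: 0.0
```

```bash
python3 -c "
from h import *
go(643,4,80,-1.513)
t=get_image('top');cv2.imwrite('pics/t7.png',cv2.resize(t['color'][170:260,290:410],None,fx=4,fy=4))"
```

```text
18.0 pos [627.2  -8.2 155.3] turn [0.    0.    0.592] shift [ -0.2 -20.   75.3]
```

View pics/t7.png

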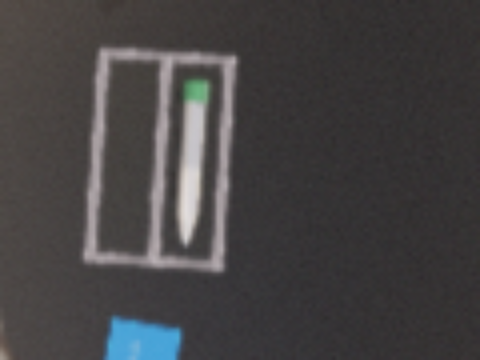

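Tube_b lies in the right groove, at (192,165). Now tube_a.

carry_out([
  [0, 0, 0.17, 0, -10, 15, 0.1],
  [0, 0, 0.34, 0, -20, 40, 0.1],
  [0, 0, 0.51, 0, -20, 60, 0.1],
  [0, 0, 0.592, 0, -20, 75, 0.1],
  [0, 0, 0.592, 0, -20, 77, 0.1],
])

```text
clock: 18.68
position: [641.0, 4.0, 76.9]
ee_rot: [0.73, -0.684, -0.001, 0.001]
contact_force: [1.2, -0.8, -0.3]
gripper_width: 47.0
grasp_force: 0.0
```

carry_out([
  [0, 0, 0, 0, 0, 25, 0.1],
  [0, 0, 0, 0, 0, 45, 0.1],
  [0, 0, 0, 0, 0, 56, 0.1],
  [0, 0, 0, 0, 0, 60, 0.1],
  [0, 0, 0, 0, 0, 60, 0],
])

```text
clock: 19.3
position: [642.5, 4.2, 18.8]
ee_rot: [0.73, -0.684, 0.0, -0.0]
contact_force: [0.2, -1.0, 0.6]
gripper_width: 42.7
grasp_force: 0.0
```

carry_out([
  [0, 0, 0, 0, 0, 0, -0.3],
  [0, 0, 0, 0, 0, 0, -0.5],
  [0, 0, 0, 0, 0, 0, -0.8],
  [0, 0, 0, 0, 0, 0, -1],
  [0, 0, 0, 0, 0, 0, -1],
])

```text
clock: 19.92
position: [642.7, 4.3, 19.2]
ee_rot: [0.729, -0.684, 0.0, -0.001]
contact_force: [-1.5, 0.8, 5.3]
gripper_width: 17.0
grasp_force: 62.0
```

carry_out([
  [0, 0, 0, 0, 0, -5, -1],
  [0, 0, 0, 0, 0, -25, -1],
  [0, 0, 0, 0, 0, -55, -1],
  [0, 0, -0.15, 0, 0, -80, -1],
  [0, 0, -0.3, 0, 0, -80, -1],
])

```text
clock: 20.55
position: [643.2, 4.3, 100.6]
ee_rot: [0.825, -0.565, 0.001, -0.001]
contact_force: [-0.6, 0.6, -1.2]
gripper_width: 16.8
grasp_force: 61.3
```

```bash
python3 -c "
from h import *
go(477.4,28,98,-.061)"
```

```text
20.55 pos [643.2   4.3 100.6] turn [-0.003 -0.003 -1.141] shift [-81.9 146.1   1.9]
```

carry_out([
  [0, 0, -0.18, -8, 15, 0, -1],
  [0, 0, -0.36, -25, 45, 0, -1],
  [0, 0, -0.54, -45, 80, 0, -1],
  [0, 0, -0.72, -65, 116, 0, -1],
  [0, 0, -0.9, -82, 146, 0, -1],
])

```text
clock: 21.18
position: [474.4, 28.6, 97.9]
ee_rot: [0.989, -0.15, -0.001, 0.0]
contact_force: [0.7, 0.3, -0.4]
gripper_width: 17.1
grasp_force: 61.3
```

carry_out([
  [0, 0, -0.17, 0, 0, 0, -1],
  [0, 0, -0.241, 0, 0, 5, -1],
  [0, 0, -0.241, 0, 0, 25, -1],
  [0, 0, -0.241, 0, 0, 45, -1],
  [0, 0, -0.241, 0, 0, 55, -1],
])

```text
clock: 21.8
position: [475.6, 28.5, 42.2]
ee_rot: [0.999, -0.033, -0.001, 0.0]
contact_force: [0.2, -0.5, 0.3]
gripper_width: 16.8
grasp_force: 61.3
```

```bash
python3 -c "
from h import *
go(477.4,28.5,26,-.061)"
```

```text
21.8 pos [475.6  28.5  42.2] turn [ 0.001  0.002 -0.005] shift [ 1.8 -0.2 16.2]
```

Next, release tube_a and move above the tweezers (650.8, 142.4, yaw 0.13).

carry_out([
  [0, 0, 0, 2, 0, 6, -1],
  [0, 0, 0, 2, 0, 13, -1],
  [0, 0, 0, 2, 0, 17, -1],
  [0, 0, 0, 2, 0, 17, -1],
  [0, 0, 0, 2, 0, 17, -0.7],
])

```text
clock: 22.42
position: [478.6, 28.7, 26.6]
ee_rot: [0.999, -0.033, 0.0, -0.0]
contact_force: [-0.1, -0.3, -0.7]
gripper_width: 16.9
grasp_force: 61.3
```

carry_out([
  [0, 0, 0, 0, 0, 0, -0.4],
  [0, 0, 0, 0, 0, 0, -0.25],
  [0, 0, 0, 0, 0, 0, -0.25],
  [0, 0, 0, 0, 0, -15, -0.25],
  [0, 0, 0, 0, 0, -60, -0.2],
])

```text
clock: 23.05
position: [476.9, 28.1, 85.1]
ee_rot: [0.999, -0.033, -0.003, 0.001]
contact_force: [0.8, 0.4, -0.0]
gripper_width: 34.7
grasp_force: 0.0
```

carry_out([
  [0, 0, 0, 20, -10, -70, -0.1],
  [0, 0, 0, 60, -35, -70, -0.1],
  [0, 0, 0, 100, -65, -70, -0.1],
  [0, 0, -0.1, 140, -95, -70, -0.1],
  [0, 0, -0.19, 165, -120, -70, -0.1],
])

```text
clock: 23.68
position: [652.4, 138.5, 155.8]
ee_rot: [0.998, 0.063, -0.0, 0.0]
contact_force: [0.2, -0.0, 0.5]
gripper_width: 38.6
grasp_force: 0.0
```

```bash
python3 -c "
from h import *
go(650.8,142.4,75,.13)
t=get_image('top');cv2.imwrite('pics/t8.png',cv2.resize(t['color'][120:260,210:400],None,fx=4,fy=4))"
```

```text
23.675 pos [652.4 138.5 155.8] turn [ 0.     0.    -0.003] shift [-1.1 -4.1 80.8]
```

View pics/t8.png

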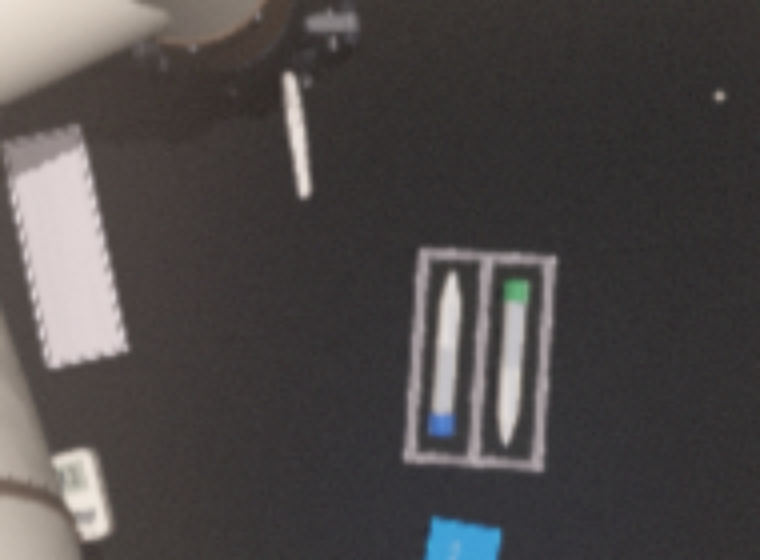

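Both tubes lie in their grooves, blue cap at (443,355) and green at (513,360). Now the tweezers.

carry_out([
  [0, 0, 0, -1, -4, 30, -0.1],
  [0, 0, 0, -1, -4, 75, -0.1],
  [0, 0, 0, -1, -4, 115, -0.1],
  [0, 0, 0, -1, -4, 133, -0.1],
  [0, 0, 0, -1, -4, 139, -0.1],
])

```text
clock: 24.35
position: [649.4, 141.2, 16.6]
ee_rot: [0.998, 0.062, -0.001, 0.0]
contact_force: [-0.2, -0.1, -0.2]
gripper_width: 38.1
grasp_force: 0.0
```

carry_out([
  [0, 0, 0, 0, 0, 0, -0.3],
  [0, 0, 0, 0, 0, 0, -0.6],
  [0, 0, 0, 0, 0, 0, -1],
  [0, 0, 0, 0, 0, 0, -1],
  [0, 0, 0, 0, 0, 0, -1],
])

```text
clock: 24.98
position: [650.5, 141.8, 19.1]
ee_rot: [0.998, 0.062, 0.001, -0.0]
contact_force: [-1.2, -0.2, 5.8]
gripper_width: 7.2
grasp_force: 62.0
```

carry_out([
  [0, 0, 0, 0, 0, -5, -1],
  [0, 0, 0, 0, 0, -20, -1],
  [0, 0, 0, 0, 0, -45, -1],
  [0, 0, 0, 0, 0, -60, -1],
  [0, 0, 0, 0, 0, -60, -1],
])

```text
clock: 25.6
position: [650.3, 141.7, 79.1]
ee_rot: [0.998, 0.062, 0.002, -0.001]
contact_force: [-0.9, -0.7, -0.0]
gripper_width: 7.3
grasp_force: 61.2
```

```bash
python3 -c "
from h import *
go(557.1,309.7,76,.227)
t=get_image('side');cv2.imwrite('pics/s9.png',cv2.resize(t['color'][110:240,270:430],None,fx=4,fy=4))"
```

```text
25.6 pos [650.3 141.7  79.1] turn [-0.001 -0.003 -0.103] shift [ -71.7 -178.2    3.1]
```

View pics/s9.png

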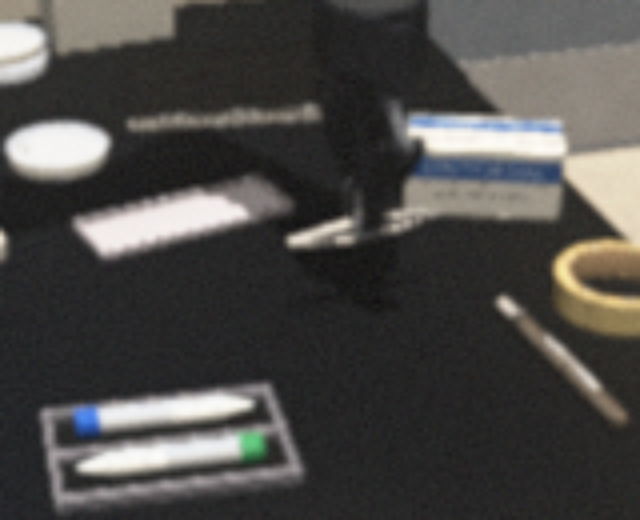

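The tweezers are held level at (355,228). Carry them to the tray.

carry_out([
  [0, 0, -0.02, -13, -32, 0, -1],
  [0, 0, -0.05, -32, -80, 0, -1],
  [0, 0, -0.08, -52, -128, 0, -1],
  [0, 0, -0.11, -66, -164, 0, -1],
  [0, 0, -0.11, -72, -178, 0, -1],
])

```text
clock: 26.28
position: [554.4, 310.6, 76.2]
ee_rot: [0.993, 0.118, -0.001, 0.0]
contact_force: [0.5, -0.3, -0.3]
gripper_width: 7.3
grasp_force: 61.2
```

carry_out([
  [0, 0, 0, 0, 0, 15, -1],
  [0, 0, 0, 0, 0, 35, -1],
  [0, 0, 0, 0, 0, 49, -1],
  [0, 0, 0, 0, 0, 54, -1],
  [0, 0, 0, 0, 0, 54, -1],
])

```text
clock: 26.9
position: [556.4, 308.4, 23.1]
ee_rot: [0.993, 0.116, -0.0, 0.0]
contact_force: [-0.1, -0.3, -1.0]
gripper_width: 7.3
grasp_force: 61.2
```

```bash
python3 -c "
from h import *
go(557.1,309.7,23,.235)"
```

```text
26.9 pos [556.4 308.4  23.1] turn [ 0.     0.    -0.002] shift [ 1.  -1.1  0.1]
```

carry_out([
  [0, 0, 0, 0, 0, 0, -0.8],
  [0, 0, 0, 0, 0, 0, -0.5],
  [0, 0, 0, 0, 0, 0, -0.4],
  [0, 0, 0, 0, 0, -10, -0.4],
  [0, 0, 0, 0, 0, -50, -0.4],
])

```text
clock: 27.52
position: [554.7, 308.0, 71.9]
ee_rot: [0.993, 0.117, -0.002, 0.002]
contact_force: [1.0, -0.3, 0.0]
gripper_width: 25.6
grasp_force: 0.0
```

carry_out([
  [0, 0, 0, 0, 0, -50, -0.4],
  [0, 0, 0, 0, 0, -100, -0.4],
  [0, 0, 0, 10, 50, -130, -0.4],
  [0, 0, 0, 20, 100, -150, -0.4],
  [0, 0, 0, 20, 150, -150, -0.4],
])

```text
clock: 28.15
position: [611.9, 167.0, 226.7]
ee_rot: [0.993, 0.117, 0.003, -0.001]
contact_force: [0.4, -0.6, -1.0]
gripper_width: 26.0
grasp_force: 0.0
```

carry_out([
  [0, 0, 0, 0, 0, 0, -0.4],
  [0, 0, 0, 0, 0, 0, -0.4],
  [0, 0, 0, 0, 0, 0, -0.4],
  [0, 0, 0, 0, 0, 0, -0.4],
  [0, 0, 0, 0, 0, 0, -0.4],
])

```text
clock: 28.78
position: [610.1, 168.6, 223.2]
ee_rot: [0.993, 0.117, -0.0, 0.0]
contact_force: [0.7, -0.5, -0.0]
gripper_width: 25.6
grasp_force: 0.0
```

```bash
python3 -c "
from h import *
t=get_image('top');cv2.imwrite('pics/t10.png',cv2.resize(t['color'][120:270,200:470],None,fx=2.9,fy=2.9,interpolation=cv2.INTER_CUBIC))"
```

```text
(no output)
```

View pics/t10.png

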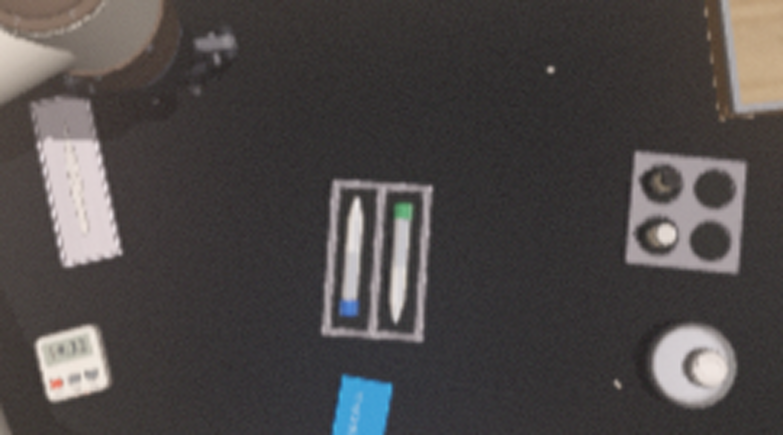

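Everything is in place: vials at (662,183) and (660,235), tubes at (352,255) and (401,262), tweezers at (76,180) inside the tray. The lamp (693,365) and timer (73,362) haven't moved.

```bash
python3 -c "
from bench import *
print(job_done())"
```

```text
the job is handed in; nothing more can be done
None
```

The job is handed in at about 29 s of the 115 s limit: the last picture shows both vials upright in wells of their own, both tubes flat in separate grooves, the tweezers lengthwise in the tray, and the lamp and timer where they were.

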